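Clamp a battery cell in the V-rail test jig

ROBOT

A 6-joint arm with a two-finger parallel gripper is mounted at the origin on a cart in front of the work surface, level with it; the furniture and walls round the work are solid. World frame = base frame: x ahead of the robot, y to its left, z up, the work surface at z = 0. Lengths are in mm, angles in rad, forces in N, time in s.
With the tool pointing down it reaches from about 350 to 875 mm from the base axis. Payload 4.2 kg.
Tool frame: the origin (TCP) lies at the very end of the fingers, on their centre line; the grasp point (between the pads) lies arm.grip_point_offset behind it (arm.grip_point_offset is the distance from the TCP to the grasp point, in mm); z points along the fingers, y is the line along which they close (so a half turn about z gives the same grasp; the last joint's range is limited). The gripper opens to 85 mm and grips with 20 to 120 N. Pads are 22 mm wide; open, the fingers measure 114 mm over their backs; the gripper's body (76 mm by 85 mm) begins 54 mm behind the grasp point. The pads swing forward as they close: fully open they stand 13 mm farther back than shut.
Start: joints at [1.58, 0.385, 0.008, 0, -1.194, -0.259], TCP at [154.475, 605.588, 206.712] pointing down, gripper open.
Joint ranges: [-3.14, 3.14], [-1.21, 2.06], [-1.07, 1.41], [-3.16, 2.05], [-2.99, -0.16], [-3.1, 3.1]. Speed limits (rad/s): [2.79, 2.79, 3.14, 3.14, 3.14, 3.14].

INTERFACE

Orientations are given as a unit quaternion [x, y, z, w].
In Python, from bench import arm, cams, ticket gives the robot as it stands.
- The arm moves only by the tool servo_tool, never from a script. Its argument "commands" is a list that holds one entry, the list of rows, each a list of 7 numbers: the closure in counts, from 0 (fully open) to 255 (shut), then the shift along the tool's x, y, z in m, then the turn, a rotation vector about the tool's x, y, z in degrees. In form: [[[grip, x, y, z, ax, ay, az], ...]]. A call has 1 to 10 rows; each row shifts and turns the commanded pose from where the row before left it, along the tool's axes as they then stand; what a row does not reach is not made up. A row lasts 1/12 s, in which the tool goes at most 41.7 mm and 7.16 degrees, less where a joint would pass 70% of its speed; a pose out of reach is approached as far as the arm can. A call with a gripper value outside its range is refused whole. The fingers move at their own pace and stop on an object; the grip force is fixed at half the most. Time passes only in rows, so rows that do not move let the fingers close. It gives the time, the measured TCP pose, the force, the opening and the grip force at its end, in the units of the state.
- arm.read_state(): the state, without advancing time (a new reading comes with each control period).
- cams.get_image(name): name is "scene" or "top" or "wrist"; returns a dict with "frame" (420x560x3 uint8, blue, green, red), "K" (3x3 intrinsics, pixels), "T" (4x4, takes a point from camera to world coordinates). Camera axes: x right, y up, looking along -z (the intrinsics and any distortion apply to the point x, -y, -z); pixel columns grow to the right and rows downward; lengths in mm; the calibration is good to about 2 mm. The wrist camera is an equidistant fisheye: a pixel r from the principal point sees the ray r / f radians off the axis. A picture is of the moment at which its call begins. There is no depth.
- ticket.job_done(): hands the job in; it is judged then, once.
The state is a dict: "clock": time; "joints": joint angles; "joint_vel": joint speeds; "joint_efforts": joint torques, N m; "position": TCP position; "ee_rot": TCP orientation; "contact_force": force on the tool from outside, world axes, zero at the start; "wrist_torque": the same for the moment, N m; "gripper_width": finger opening in mm; "grasp_force": force on a finger pad.
Only numpy, scipy, OpenCV 4.12 (cv2) and the standard library are available. Lean on these libraries where they do the work, as an engineer would, in place of code of your own. Each camera call takes 0.05 s, during which the arm holds its last target. There are 200 camera calls.

TASK

Load the longer of the two battery cells from the tray into the V-groove of the test jig, button end towards the sprung probe, drawing the jig's tail slide back first to make room. Then push the tail slide by its tab so that the cell slides along the groove onto the probe, and go on by feel until the probe's spring presses back with about 6 N, half-way in; never ram it to the bottom. Leave the cell held there between slide and probe, and leave the short cell in the tray.

Things in the scene. Friction and masses are not known exactly. Their poses are not given: they have to be found in the camera images.
- cell_center (a point): Centre of the long cell: a grey cylinder 18.5 mm in diameter and 65 mm long, about 47 g, lying in one of the tray's two nests (its centre 22 mm above the bench). The point's x axis runs along the cell to the end with the steel button; the cell may roll about that axis.
- cell_plus (a point): Outer face of the long cell's button (7 mm in diameter, standing 2 mm out of the end), 34.5 mm from the cell's centre along its axis.
- short_center (a point): Centre of the short cell, 14 mm in diameter and 48 mm long, in the tray's other nest, parallel to the long one and 60 mm from it. It stays there.
- tray: Low black tray, 100 x 140 mm, walls 11 mm high, fixed. Origin at the centre of its underside; cells lie along its x axis, button ends to +x, on vee ribs 5 mm thick at x = -19 and 19 mm, so fingers can straddle a cell at its middle. Nests at y = -30 and 30 mm, either cell in either.
- jig: The test jig, fixed to the bench: black base 236 x 84 x 10 mm, white V-rail along x, two steel guide rods beside it (at y = -22 and 22 mm, tops 30 mm above the bench), dark grey head block at the +x end. Origin on the bench in the line of the groove, x along the groove towards the head block, z up. The tail slide is at the -x end.
- tail_slide: Tail slide: grey saddle 62 mm wide, 32 mm long, straddling the rail, top 58 mm above the bench. Origin at the centre of its brass contact face, which looks along the jig's +x, 50 mm above the bench. The face travels from jig x = -30 mm (back, hard stop) to 32 mm; at the start it is too far forward for the cell. It drags with about 10 N and stays where left, against the probe's spring too.
- tab (a point): Middle of the slide's upright black tab, 76 mm above the bench and 30 mm behind the contact face. The tab is 18 mm along the groove, 12 mm across it, and stands 34 mm above the saddle (58 to 92 mm above the bench).
- groove (a point): Point on the axis of a long cell resting in the groove: jig x = 0, y = 0, 50 mm above the bench; axes as the jig's. The 90 degree vee runs from x = -90 to 85 mm. Near its top, 44 mm above the bench, the rail is only 18.5 mm wide over all, so fingers can straddle rail and cell.
- head (a point): Centre of the head block's near face on the groove's axis, jig x = 94 mm (block 72 mm high, knob to 85 mm). The brass probe (tip 10 mm across) stands out of it along -x, by an unmeasured amount set by the last user: free tip between jig x = 57 and 83 mm. Its spring yields 2.5 mm: 1 N at first touch, 4 N more each mm, 11 N at the bottom, then a hard stop.

How it is judged (in metres and radians):
On the way, in this order (a step that is already met when the one before it is completed fails the run):
1. the long cell lies free in the groove, button towards the probe, not yet pressed (y of cell_center in the frame of jig between -0.003 and 0.003 m and z of cell_center in the frame of jig between 0.047 and 0.053 m and angle between the x axis of cell_center and the x axis of jig, either way round below 0.06 rad and x of cell_plus in the frame of jig above 0.03 m and contact force between the fingers and cell below 0.2 N), for 0.2 s.
2. the tail slide presses the cell onto the probe with 3.5 to 8.5 N (contact force between cell and tail_slide between 3.5 and 8.5 N), for 0.3 s.
At the end, for the whole second after the job is handed in: The long cell lies in the groove (axis within 3 mm of the groove's and 0.06 rad), button towards the probe, and stays clamped between tail slide and sprung probe with 3.5 to 8.5 N (its spring pressed in about half-way) (all of step 2 and y of cell_center in the frame of jig between -0.003 and 0.003 m and z of cell_center in the frame of jig between 0.047 and 0.053 m and angle between the x axis of cell_center and the x axis of jig, either way round below 0.06 rad and x of cell_plus in the frame of jig above 0.05 m); the robot touches nothing.
It fails at once if the cell is rammed: more than 13 N between tail slide and cell (the probe is at the bottom of its spring) (contact force between cell and tail_slide above 13 N).
It fails at once if the short cell is taken out of its nest (moved by more than 20 mm) (distance of short_center from where it was at the start of the episode above 0.02 m).
It also fails if it takes over 48 s, if anything falls off the work surface, if the arm or the gripper's body presses on something with over 40 N, if the wrist force passes 120 N, or if a joint passes its speed limit or range.

## Working session

There is one attempt and no reset: what is moved stays moved. The work goes in short steps, Python scripts to look and compute and a tool call to move; the robot and the scene stay as the last step left them, time stands still between calls to the robot, and variables do not carry over. Pictures are saved under pics/ and viewed, at most 10 in all, crops included, and the job is handed in when it is done.

Besides the shell and the picture viewer there is one more tool, called after "Request:" as name(argument=value, ...), one argument or row to a line, values as JSON. servo_tool: Moves the arm, as the interface text tells. Its arguments: {"type":"object","properties":{"commands":{"type":"array","items":{"type":"array","items":{"type":"array","items":{"type":"number"}}}}},"required":["commands"]}

```bash
ls; mkdir -p pics
python3 - <<'E'
from bench import arm,cams
import cv2
print(arm.read_state(), arm.grip_point_offset)
for n in("top","scene"):
    d=cams.get_image(n); cv2.imwrite(f"pics/{n}0.png",d["frame"]); print(n,d["K"].tolist(),d["T"].round(4).tolist(),[k for k in d])
E
```

```text
pics
{'clock': 0.0, 'joints': array([ 1.57962342e+00,  3.85532676e-01,  6.64149040e-03, -5.02131582e-04,
       -1.19401133e+00, -2.58599674e-01]), 'joint_vel': array([ 0.00069522, -0.00027939,  0.00018965, -0.00042602, -0.00066201,
       -0.00184986]), 'joint_efforts': array([ 3.77306324e-04, -3.92284799e+01,  1.88399041e+01,  4.18596670e+00,
       -4.51592627e-03,  9.28195590e-06]), 'position': array([154.31524346, 604.99340563, 205.64172849]), 'ee_rot': array([ 9.92199719e-01, -1.24653737e-01, -9.08801422e-05,  1.07480385e-03]), 'contact_force': array([ 0.29181785,  0.61873909, -0.24635261]), 'wrist_torque': array([-0.02090088,  0.02876283,  0.05471141]), 'grasp_force': 0.0, 'gripper_width': 85.20030761944298} 18.700000000000003
top [[419.7224890337605, 0.0, 284.81446587260524], [0.0, 419.7224890337605, 208.29903448621914], [0.0, 0.0, 1.0]] [[-0.0211, 0.9811, -0.1922, 282.6628], [-0.9998, -0.0194, 0.0108, 142.223], [0.0069, 0.1924, 0.9813, 1015.1893], [0.0, 0.0, 0.0, 1.0]] ['frame', 'K', 'T']
scene [[469.23274755793244, 0.0, 278.0846533611996], [0.0, 469.23274755793244, 210.0594262299512], [0.0, 0.0, 1.0]] [[0.7671, 0.4042, -0.4982, 53.0758], [-0.6416, 0.4857, -0.5937, -399.9146], [0.002, 0.7751, 0.6319, 638.3199], [0.0, 0.0, 0.0, 1.0]] ['frame', 'K', 'T']
```

View pics/top0.png

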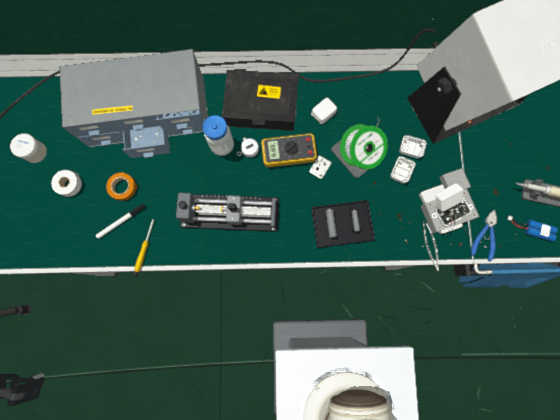

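View pics/scene0.png

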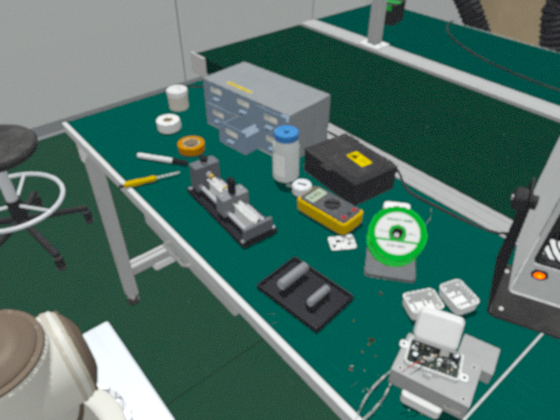

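```bash
cat > h.py <<'E'
import numpy as np
from bench import arm,cams
def ray(d,u,v):
    K,T=d["K"],d["T"]; r=T[:3,:3]@np.array([(u-K[0,2])/K[0,0],-(v-K[1,2])/K[1,1],-1]); return T[:3,3],r
def at(d,u,v,z):
    o,r=ray(d,u,v); return o+r*(z-o[2])/r[2]
def proj(d,p):
    q=d["T"][:3,:3].T@(np.array(p,float)-d["T"][:3,3]); return d["K"][0,0]*q[0]/-q[2]+d["K"][0,2],d["K"][1,1]*-q[1]/-q[2]+d["K"][1,2]
E
python3 - <<'E'
from h import *
import cv2
f=cv2.imread("pics/top0.png")
a=cv2.resize(f[180:250,170:290],None,fx=6.5,fy=6.5,interpolation=cv2.INTER_CUBIC)[:, :780]
b=cv2.resize(f[195:250,305:380],None,fx=2.5,fy=2.5,interpolation=cv2.INTER_CUBIC)
b=cv2.copyMakeBorder(b,0,0,0,a.shape[1]-b.shape[1],cv2.BORDER_CONSTANT)
cv2.imwrite("pics/c1.png",np.vstack([a,b])); print(a.shape,b.shape)
E
```

```text
(455, 780, 3) (138, 780, 3)
```

View pics/c1.png

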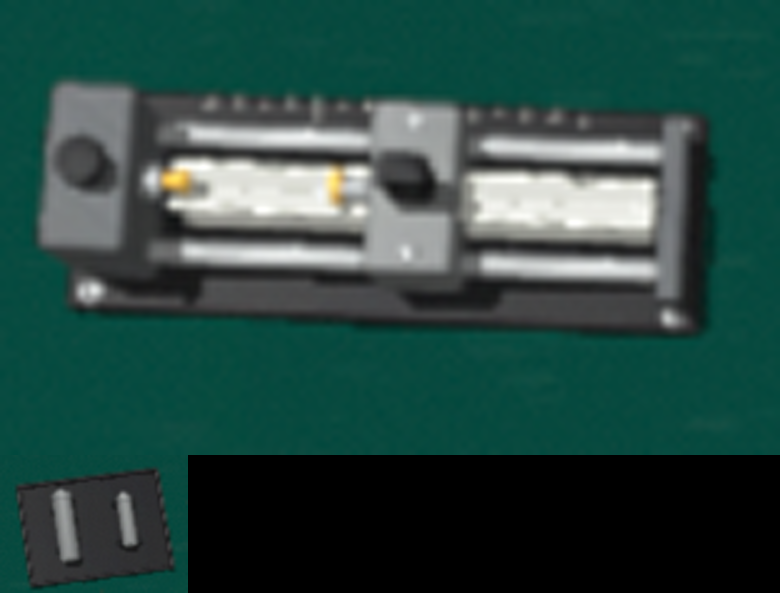

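The zoomed crop (x6.5 from (170,180)) shows the jig with its head at left, so jig +x is about world +y. The probe tip is at crop (163,181), the brass face at (333,185) and the tab at (408,172). In the tray, the long cell is on the left with its button up (world +x).

Run:
```python
from h import *
d=cams.get_image("top")
J=lambda x,y,z:at(d,170+(x-3)/6.5,180+(y-3)/6.5,z).round(1)
for n,p in dict(bBL=(75,308,10),bBR=(700,328,10),bTR=(708,118,10),hT=(135,87,72),hB=(122,248,72),rodTl=(200,132,30),rodTr=(655,150,30),rodBl=(190,253,30),rodBr=(655,268,30),face=(331,185,50),probe=(163,181,50),sadTL=(372,105,58),sadTR=(460,108,58),sadBL=(366,262,58),sadBR=(458,270,58),tab=(400,168,92)).items(): print(n,J(*p))
B=lambda x,y,z:at(d,305+x/2.5,195+(y-455)/2.5,z).round(1)
for p in [(62,490,22),(70,562,22),(124,493,20),(131,546,20),(16,488,11),(158,470,11),(174,570,11),(32,586,11)]: print(p,B(*p))
```

```text
bBL [438.7 382.6  10. ]
bBR [426.5 150.6  10. ]
bTR [506.4 146.1  10. ]
hT [507.8 348.6  72. ]
hB [450.  351.9  72. ]
rodTl [500.3 333.5  30. ]
rodTr [490.2 165.8  30. ]
rodBl [455.1 336.4  30. ]
rodBr [446.1 166.5  30. ]
face [475.4 282.2  50. ]
probe [478.1 342.6  50. ]
sadTL [502.9 266.6  58. ]
sadTR [501.1 235.   58. ]
sadBL [445.7 268.4  58. ]
sadBR [442.2 235.7  58. ]
tab [472.6 252.4  92. ]
(62, 490, 22) [473.4  22.8  22. ]
(70, 562, 22) [403.4  18.1  22. ]
(124, 493, 20) [469.6 -37.3  20. ]
(131, 546, 20) [417.9 -41.3  20. ]
(16, 488, 11) [478.4  66.3  11. ]
(158, 470, 11) [493.6 -73.5  11. ]
(174, 570, 11) [395.  -83.1  11. ]
(32, 586, 11) [382.4  54.1  11. ]
```

Request:
servo_tool(
  commands=[
    [[0,0.033,0.022,0,0,0,0],[0,0.033,0.022,0,0,0,0],[0,0.033,0.022,0,0,0,0],[0,0.033,0.022,0,0,0,0],[0,0.033,0.022,0,0,0,0],[0,0.033,0.022,0,0,0,0],[0,0.033,0.022,0,0,0,0],[0,0.033,0.022,0,0,0,0],[0,0.033,0.022,0,0,0,0],[0,0.033,0.022,0,0,0,0]],
  ],
)

```text
clock: 0.98
position: [420.6, 309.1, 206.7]
ee_rot: [0.992, -0.124, -0.0, -0.0]
contact_force: [1.2, 0.9, 0.3]
gripper_width: 85.1
grasp_force: 0.0
```

Request:
servo_tool(
  commands=[
    [[0,0,0,0,0,0,7.15],[0,0,0,0,0,0,7.15],[0,0,0,0,0,0,7.15],[0,0,0,0,0,0,7.15],[0,0,0,0,0,0,7.15],[0,0,0,0,0,0,7.15],[0,0,0,0,0,0,7.15],[0,0,0,0,0,0,7.15],[0,0,0,0,0,0,7.15],[0,0,0,0,0,0,7.15]],
  ],
)

```text
clock: 1.82
position: [419.6, 310.6, 206.4]
ee_rot: [0.73, -0.683, -0.0, 0.0]
contact_force: [-0.8, 0.5, 0.1]
gripper_width: 85.7
grasp_force: 0.0
```

```bash
cat >> h.py <<'E'
from scipy.spatial.transform import Rotation as R
def plan(p,yaw,s=None):
    "shift (mm, present tool axes) and turn (deg) to put the TCP at p, pointing down, tool y at world yaw (deg)"
    s=s or arm.read_state(); r=R.from_quat(s["ee_rot"]); a=np.radians(yaw)
    y=np.array([np.cos(a),np.sin(a),0]); z=np.array([0,0,-1.]); t=R.from_matrix(np.stack([np.cross(y,z),y,z],1))
    print("clock",round(s["clock"],2),"pos",s["position"].round(1),"yaw",np.degrees(np.arctan2(*r.as_matrix()[[1,0],1])).round(2),"F",s["contact_force"].round(2),"w",round(s["gripper_width"],1))
    print("shift",r.inv().apply(np.array(p)-s["position"]).round(2),"turn",np.degrees((r.inv()*t).as_rotvec()).round(2))
E
python3 -c "
from h import *
plan([473.6,252.4,140],176.9); print(arm.read_state()['joints'].round(2))"
```

```text
clock 1.82 pos [419.6 310.6 206.4] yaw -176.17 F [-0.82  0.51  0.06] w 85.7
shift [ 61.68 -50.02  66.37] turn [ 0.04 -0.03  6.93]
[ 0.95  0.21 -0.24 -0.   -1.12 -0.88]
```

Request:
servo_tool(
  commands=[
    [[0,0.031,-0.025,0.02,0,0,0],[0,0.0307,-0.025,0.02,0,0,0],[0,0,0,0,0,0,6.9],[110,0,0,0,0,0,0],[110,0,0,0,0,0,0],[110,0,0,0,0,0,0]],
  ],
)

```text
clock: 2.32
position: [470.8, 257.2, 169.8]
ee_rot: [-0.691, 0.723, -0.0, 0.001]
contact_force: [-0.1, -0.5, 0.2]
gripper_width: 51.3
grasp_force: 0.0
```

Run:
```python
from h import *
import cv2
plan([473.6,252.4,140],176.9)
d=cams.get_image("wrist"); f=d["frame"]; print(d["K"].round(1).tolist(),d["T"].round(3).tolist())
cv2.imwrite("pics/w1.png",f); np.savez("w1.npz",K=d["K"],T=d["T"])
```

```text
clock 2.32 pos [470.8 257.2 169.8] yaw 177.46 F [-0.06 -0.52  0.2 ] w 51.3
shift [ 4.74 -2.99 29.77] turn [-0.05  0.05  0.56]
[[325.2, 0.0, 275.8], [0.0, 325.2, 207.0], [0.0, 0.0, 1.0]] [[-0.999, -0.042, -0.016, 467.33], [0.045, -0.944, -0.326, 174.018], [-0.001, -0.326, 0.945, 336.465], [0.0, 0.0, 0.0, 1.0]]
```

View pics/w1.png

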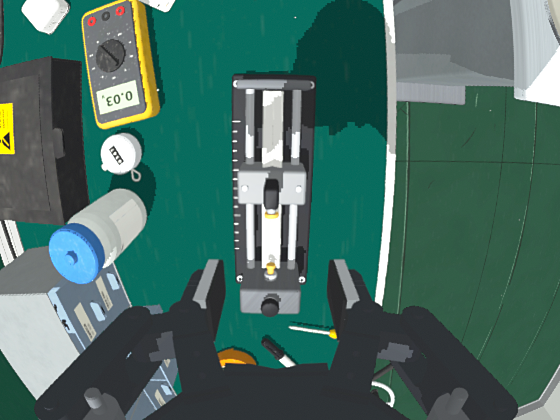

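```bash
cat >> h.py <<'E'
import cv2
def fat(d,u,v,z):
    K,T=d["K"],d["T"]; q=cv2.fisheye.undistortPoints(np.array([[[u,v]]],float),K,np.zeros(4))[0,0]
    r=T[:3,:3]@np.array([q[0],-q[1],-1]); o=T[:3,3]; return (o+r*(z-o[2])/r[2]).round(1)
O=np.array([473.9,256.4,0]); ex=np.array([.0535,.9986,0]); ey=np.array([-.9986,.0535,0])
def jig(p): p=np.array(p)-O; return np.round([p@ex,p@ey,p[2]],1)
E
python3 - <<'E'
from h import *
f=cv2.imread("pics/w1.png")[60:320,220:330]
f=cv2.rotate(f,cv2.ROTATE_90_COUNTERCLOCKWISE)
cv2.imwrite("pics/c2.png",cv2.resize(f,None,fx=3,fy=5,interpolation=cv2.INTER_CUBIC))
E
```

```text
(no output)
```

View pics/c2.png

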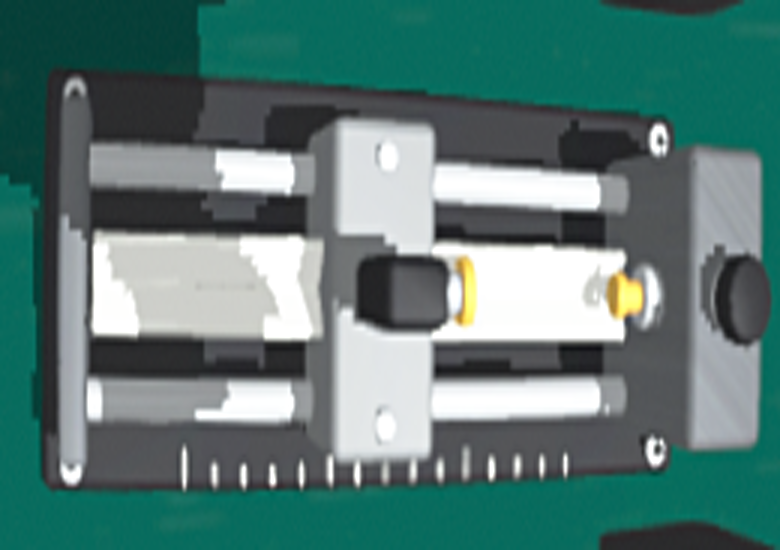

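Run:
```python
from h import *
d=np.load("w1.npz")
for n,x,y,z in [("tabtop",418,292,92),("face",476,292,50),("probe",609,296,50),("headT",690,147,72),("headB",688,448,72),("baseTL",50,72,10),("baseBL",50,488,10),("baseTR",668,118,10),("baseBR",668,472,10),("sadF",436,125,58),("sadF",433,455,58),("rodTl",95,165,30),("rodTr",600,190,30),("rodBl",95,400,30),("rodBr",600,397,30)]:
    p=fat(d,329-(y-2)/5,60+(x-1)/3,z); print(n,p,jig(p))
```

```text
tabtop [474.8 251.5  92. ] [-4.8 -1.2 92. ]
face [477.1 283.9  50. ] [27.6 -1.7 50. ]
probe [480.3 331.4  50. ] [75.2 -2.4 50. ]
headT [452.  350.8  72. ] [93.1 26.9 72. ]
headB [510.3 347.6  72. ] [ 93.  -31.5  72. ]
baseTL [428.1 152.4  10. ] [-106.3   40.2   10. ]
baseBL [509.9 148.6  10. ] [-105.7  -41.7   10. ]
baseTR [441.5 382.1  10. ] [123.8  39.1  10. ]
baseBR [525.2 378.7  10. ] [124.9 -44.7  10. ]
sadF [445.9 269.2  58. ] [11.3 28.6 58. ]
sadF [505.7 265.6  58. ] [ 10.9 -31.3  58. ]
rodTl [448.3 167.6  30. ] [-90.   20.8  30. ]
rodTr [458.4 339.8  30. ] [82.5 19.9 30. ]
rodBl [491.7 165.5  30. ] [-89.8 -22.6  30. ]
rodBr [502.5 337.9  30. ] [ 82.9 -24.2  30. ]
```

The wrist picture puts the tab top at about (474.7,251.7), the contact face at jig x of about 27 and the probe tip at about 75. Next I go down and grip the tab.

```bash
sed -i 's/^O=.*/O=np.array([474.9,256.1,0]); ex=np.array([.056,.9984,0]); ey=np.array([-.9984,.056,0])/' h.py
```

Request:
servo_tool(
  commands=[
    [[110,0.0053,-0.004,0.03,0,0,0.6],[110,0,0,0.035,0,0,0],[110,0,0,0.03,0,0,0],[110,0,0,0.01,0,0,0],[255,0,0,0,0,0,0],[255,0,0,0,0,0,0],[255,0,0,0,0,0,0],[255,0,0,0,0,0,0],[255,0,0,0,0,0,0]],
  ],
)

```text
clock: 3.12
position: [475.0, 252.5, 66.4]
ee_rot: [-0.687, 0.727, 0.0, 0.002]
contact_force: [-5.0, 2.8, 5.9]
gripper_width: 6.9
grasp_force: 58.8
```

```bash
python3 -c "
from h import *
plan([474.6,251.8,64],176.8); s=arm.read_state(); print(jig(s['position']),s['grasp_force'])"
```

```text
clock 3.12 pos [475.  252.5  66.4] yaw 176.72 F [-4.99  2.84  5.91] w 6.9
shift [0.75 0.39 2.42] turn [-0.13  0.19 -0.08]
[-3.6 -0.3 66.4] 58.8191020488739
```

Request:
servo_tool(
  commands=[
    [[255,0.006,0,0,0,0,0],[255,0.01,0,0,0,0,0],[255,0.01,0,0,0,0,0],[255,0.01,0,0,0,0,0],[255,0.01,0,0,0,0,0],[255,0.006,0,0,0,0,0],[255,0.001,0,0,0,0,0],[255,0,0,0,0,0,0]],
  ],
)

```text
clock: 3.78
position: [471.9, 200.9, 66.4]
ee_rot: [-0.686, 0.727, 0.001, 0.003]
contact_force: [-8.5, 8.7, 6.4]
gripper_width: 7.2
grasp_force: 59.5
```

Run:
```python
from h import *
plan([474.6,251.8,64],176.8); s=arm.read_state(); print(jig(s['position']),s['grasp_force'])
d=cams.get_image("top"); f=d["frame"]
cv2.imwrite("pics/t2.png",cv2.resize(f[160:270,160:400],None,fx=3.3,fy=3.3,interpolation=cv2.INTER_CUBIC))
```

```text
clock 3.78 pos [471.9 200.9  66.4] yaw 176.69 F [-8.47  8.67  6.41] w 7.2
shift [-50.93   0.29   2.68] turn [-0.17  0.34 -0.11]
[-55.3  -0.1  66.4] 59.450774788856506
```

View pics/t2.png

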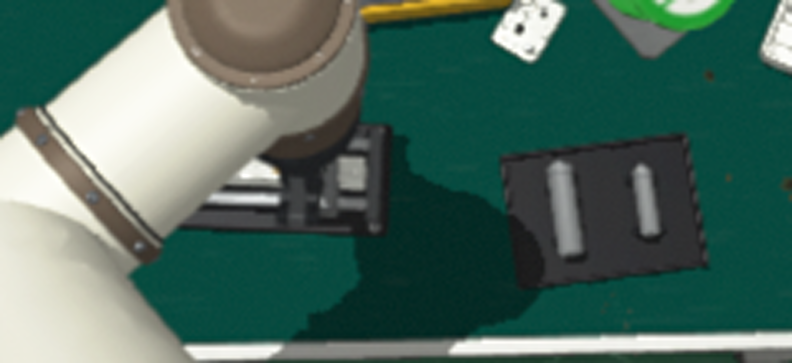

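Request:
servo_tool(
  commands=[
    [[110,0,0,0,0,0,0],[110,0,0,0,0,0,0],[110,0,0,0,0,0,0],[110,0,0,-0.03,0,0,0],[110,0,0,-0.04,0,0,0],[110,0,0,-0.03,0,0,0]],
  ],
)

```text
clock: 4.33
position: [472.3, 197.8, 166.6]
ee_rot: [-0.686, 0.727, -0.001, 0.001]
contact_force: [0.5, 0.8, 0.3]
gripper_width: 48.7
grasp_force: 0.0
```

Run:
```python
from h import *
d=cams.get_image("top")
P=lambda x,y,z:at(d,160+x/3.3,160+y/3.3,z).round(1)
a,b=P(562,160,22),P(572,257,22); print(a,b,(a+b)/2,np.degrees(np.arctan2(*(a-b)[[1,0]])))
c=[P(*q,11) for q in [(502,157),(687,136),(708,265),(525,290)]]; print(c, sum(c)/4)
plan([438,21,140],96); print(jig(arm.read_state()['position']))
```

```text
[474.6  21.5  22. ] [403.2  17.3  22. ] [438.9  19.4  22. ] 3.366460663429799
[array([479.9,  64.5,  11. ]), array([493. , -73.4,  11. ]), array([396.7, -83.1,  11. ]), array([381.2,  51.1,  11. ])] [437.7   -10.225  11.   ]
clock 4.38 pos [475.9 199.9 173.1] yaw 176.78 F [1.5  1.13 5.15] w 48.6
shift [180.95  28.23  31.5 ] turn [-0.32  0.84 80.78]
[-56.1  -4.2 173.1]
```

Request:
servo_tool(
  commands=[
    [[110,0.036,0.0056,0.0,0,0,0],[110,0.036,0.0056,0.0,0,0,0],[110,0.036,0.0056,0.0,0,0,0],[110,0.036,0.0056,0.0,0,0,0],[110,0.036,0.0056,0.0,0,0,0],[110,0,0,0,0,0,0]],
  ],
)

```text
clock: 4.88
position: [430.6, 15.5, 164.0]
ee_rot: [-0.684, 0.729, 0.0, -0.001]
contact_force: [-0.3, 0.1, -0.3]
gripper_width: 48.7
grasp_force: 0.0
```

Request:
servo_tool(
  commands=[
    [[110,0,0,0,0,0,7.15],[110,0,0,0,0,0,7.15],[110,0,0,0,0,0,7.15],[110,0,0,0,0,0,7.15],[110,0,0,0,0,0,7.15],[110,0,0,0,0,0,7.15],[110,0,0,0,0,0,7.15],[110,0,0,0,0,0,7.15],[110,0,0,0,0,0,7.15],[110,0,0,0,0,0,7.15]],
  ],
)

```text
clock: 5.72
position: [433.3, 19.9, 164.2]
ee_rot: [-0.129, 0.992, -0.0, 0.0]
contact_force: [-0.8, 0.9, 0.1]
gripper_width: 48.5
grasp_force: 0.0
```

Request:
servo_tool(
  commands=[
    [[110,0,0,0,0,0,7.1],[110,0,0,0,0,0,2],[110,0,0,0,0,0,0],[110,0,0,0,0,0,0]],
  ],
)

```text
clock: 6.05
position: [433.2, 20.0, 164.2]
ee_rot: [-0.054, 0.999, -0.0, 0.0]
contact_force: [0.3, 0.2, -0.7]
gripper_width: 48.3
grasp_force: 0.0
```

Run:
```python
from h import *
plan([438,20,120],96)
d=cams.get_image("wrist"); np.savez("w2.npz",K=d["K"],T=d["T"]); cv2.imwrite("pics/w2full.png",d["frame"])
for q in [(438,20,22),(385,55,11),(480,65,11),(493,-73,11),(396,-83,11)]:
    c=d["T"][:3,:3].T@(np.array(q)-d["T"][:3,3]); print(cv2.fisheye.projectPoints(np.array([[[c[0],-c[1],-c[2]]]]),np.zeros(3),np.zeros(3),d["K"],np.zeros(4))[0].round(0).tolist())
```

```text
clock 6.05 pos [433.2  20.  164.2] yaw 96.14 F [ 0.25  0.23 -0.66] w 48.3
shift [-4.73 -0.46 44.21] turn [-0.01  0.01  0.14]
[[[275.0, 190.0]]]
[[[316.0, 139.0]]]
[[[312.0, 229.0]]]
[[[185.0, 227.0]]]
[[[178.0, 137.0]]]
```

Run:
```python
from h import *
f=cv2.imread("pics/w2full.png")[125:245,170:330]
cv2.imwrite("pics/c3.png",cv2.resize(f,None,fx=5,fy=5,interpolation=cv2.INTER_CUBIC))
```

```text
(no output)
```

View pics/c3.png

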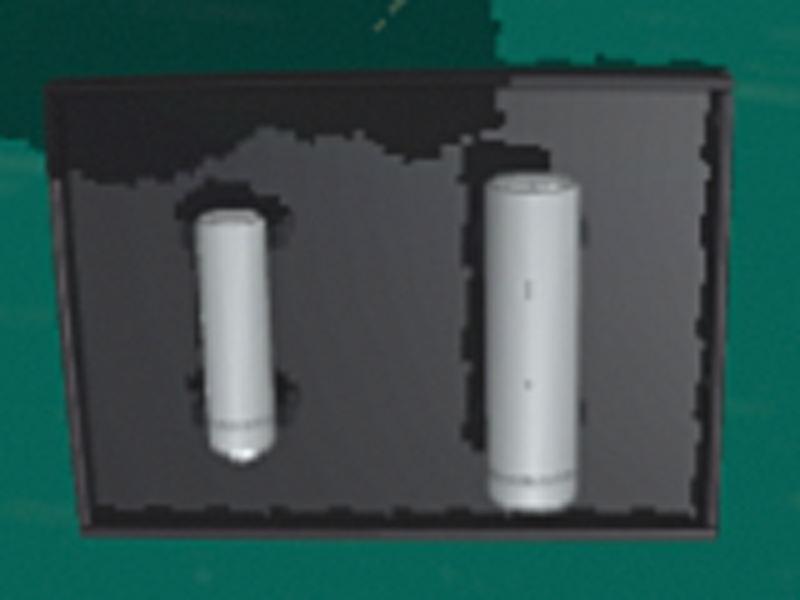

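Run:
```python
from h import *
d=np.load("w2.npz")
P=lambda x,y,z:fat(d,170+x/5-.4,125+y/5-.4,z)
for q in [(533,178,13),(533,190,31.2),(533,498,31.2),(533,512,22),(487,340,22),(580,340,22)]: print(q,P(*q))
c=[P(*q,11) for q in [(47,80),(731,72),(716,535),(85,533)]]; print(c,sum(c)/4)
```

```text
(533, 178, 13) [410.3  18.6  13. ]
(533, 190, 31.2) [409.1  18.4  31.2]
(533, 498, 31.2) [470.8  25.1  31.2]
(533, 512, 22) [477.6  25.8  22. ]
(487, 340, 22) [442.   12.8  22. ]
(580, 340, 22) [440.   31.1  22. ]
[array([399.5, -81.7,  11. ]), array([384.9,  55.2,  11. ]), array([483.4,  66. ,  11. ]), array([498.2, -70.9,  11. ])] [441.5   -7.85  11.  ]
```

Request:
servo_tool(
  commands=[
    [[145,-0.007,0.0008,0.03,0,0,0],[145,0,0,0.035,0,0,0],[145,0,0,0.03,0,0,0],[145,0,0,0.02,0,0,0],[145,0,0,0.015,0,0,0],[145,0,0,0.01,0,0,0]],
  ],
)

```text
clock: 6.6
position: [439.1, 21.2, 22.4]
ee_rot: [-0.053, 0.999, -0.001, -0.001]
contact_force: [0.6, -0.2, 0.9]
gripper_width: 36.9
grasp_force: 0.0
```

```bash
python3 -c "
from h import *
plan([440,21.5,7],96)"
```

```text
clock 6.6 pos [439.1  21.2  22.4] yaw 96.13 F [ 0.57 -0.23  0.92] w 36.9
shift [-0.95  0.24 15.42] turn [-0.05 -0.16  0.13]
```

Request:
servo_tool(
  commands=[
    [[145,0,0,0.008,0,0,0],[145,0,0,0.007,0,0,0],[145,0,0,0,0,0,0],[255,0,0,0,0,0,0],[255,0,0,0,0,0,0],[255,0,0,0,0,0,0],[255,0,0,0,0,0,0],[255,0,0,0,0,0,0]],
  ],
)

```text
clock: 7.27
position: [440.3, 21.8, 9.7]
ee_rot: [-0.053, 0.999, 0.0, 0.001]
contact_force: [-0.4, -0.5, 0.3]
gripper_width: 0.3
grasp_force: 0.0
```

```bash
python3 -c "
from h import *
plan([440,21.5,120],96)"
```

```text
clock 7.27 pos [440.3  21.8   9.7] yaw 96.09 F [-0.38 -0.49  0.33] w 0.3
shift [   0.2    -0.21 -110.32] turn [0.02 0.06 0.09]
```

Run:
```python
from h import *
d=cams.get_image("wrist"); e=cams.get_image("scene")
a=cv2.resize(d["frame"][125:345,130:430],None,fx=2,fy=2)
b=cv2.resize(e["frame"][230:340,240:370],None,fx=4,fy=4)[:, :]
b=b[:440,:200*2]; cv2.imwrite("pics/c4.png",cv2.resize(np.hstack([a,cv2.resize(e["frame"][230:340,250:350],(400,440))]),(800,352)))
```

```text
(no output)
```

View pics/c4.png

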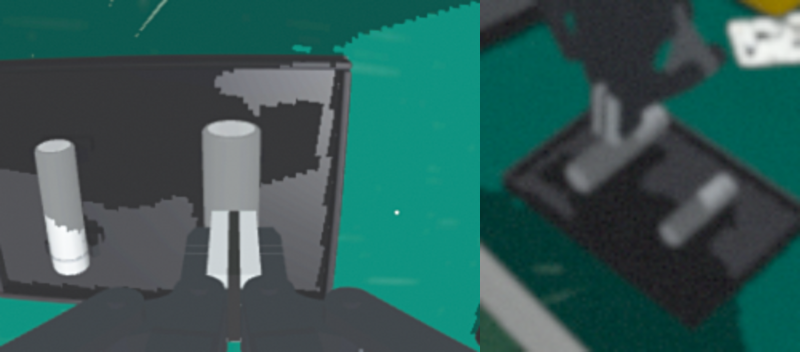

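The wrist view shows the fingers shut over the cell with the cell still in its nest. I'll check the real fingertip height from the wrist and scene views.

Run:
```python
from h import *
d=cams.get_image("wrist"); e=cams.get_image("scene"); s=arm.read_state()
print(s["position"].round(1),s["gripper_width"],s["grasp_force"])
for z in (9.7,20,32,40): print(z,fat(d,277,257,z))
for z in (10,20,32,40): print(z,np.round(proj(e,[440.3,21.8,z]),1))
cv2.imwrite("pics/c5.png",np.hstack([cv2.resize(d["frame"][230:330,230:330],(400,400),interpolation=cv2.INTER_CUBIC),cv2.resize(e["frame"][245:305,260:320],(400,400),interpolation=cv2.INTER_CUBIC)]))
```

```text
[440.1  21.7   9.4] 0.03945115447034149 0.0
9.7 [444.4  23.5   9.7]
20 [439.   22.9  20. ]
32 [432.7  22.2  32. ]
40 [428.5  21.7  40. ]
10 [292.1 280.2]
20 [292.3 276.4]
32 [292.4 271.7]
40 [292.5 268.5]
```

View pics/c5.png

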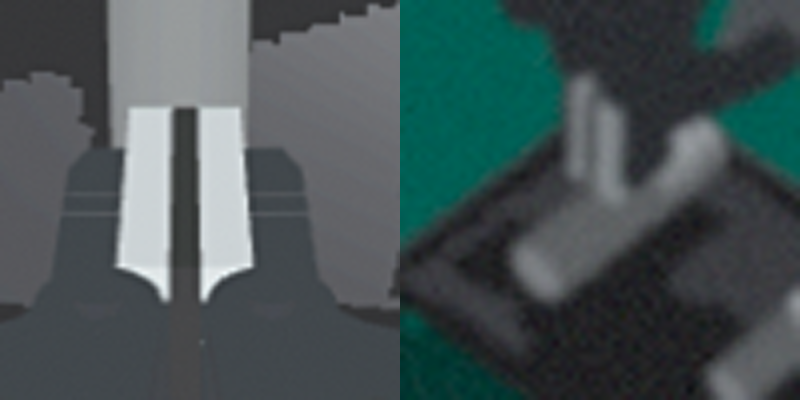

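The fingertips really end at about z 31, some 22 mm above the reported TCP, just over the cell. So heights need a correction: I'll open, go down about 22 mm while watching the force, and close again.

Request:
servo_tool(
  commands=[
    [[145,0,0,-0.004,0,0,0],[145,0,0,0,0,0,0],[145,0,0,0,0,0,0],[145,0,0,0,0,0,0],[145,0,0,0.01,0,0,0],[145,0,0,0.008,0,0,0],[145,0,0,0.005,0,0,0],[145,0,0,0,0,0,0]],
  ],
)

```text
clock: 8.13
position: [439.0, 21.3, -11.0]
ee_rot: [-0.053, 0.999, -0.0, -0.001]
contact_force: [-0.1, -0.5, 0.1]
gripper_width: 36.5
grasp_force: 0.0
```

Request:
servo_tool(
  commands=[
    [[145,0,0,0.002,0,0,0],[255,0,0,0,0,0,0],[255,0,0,0,0,0,0],[255,0,0,0,0,0,0],[255,0,0,0,0,0,0],[255,0,0,0,0,0,0]],
  ],
)

```text
clock: 8.63
position: [440.1, 21.3, -11.4]
ee_rot: [-0.053, 0.999, -0.0, 0.0]
contact_force: [0.8, -4.9, 3.7]
gripper_width: 16.1
grasp_force: 58.6
```

Request:
servo_tool(
  commands=[
    [[255,0,0,-0.015,0,0,0],[255,0,0,-0.03,0,0,0],[255,0,0,-0.04,0,0,0],[255,0,0,-0.025,0,0,0],[255,0,0,0,0,0,0]],
  ],
)

```text
clock: 9.05
position: [444.0, 23.4, 103.4]
ee_rot: [-0.054, 0.999, 0.002, 0.006]
contact_force: [1.0, 0.6, -0.7]
gripper_width: 16.1
grasp_force: 58.8
```

Request:
servo_tool(
  commands=[
    [[255,-0.009,0.0356,0,0,0,0],[255,-0.009,0.0356,0,0,0,0],[255,-0.009,0.0356,0,0,0,0],[255,-0.009,0.0356,0,0,0,0],[255,-0.009,0.0356,0,0,0,0],[255,-0.009,0.0356,0,0,0,0],[255,-0.009,0.0356,0,0,0,0],[255,0,0,0,0,0,0]],
  ],
)

```text
clock: 9.72
position: [477.6, 282.4, 97.4]
ee_rot: [-0.056, 0.998, 0.001, 0.001]
contact_force: [0.6, 0.1, -0.4]
gripper_width: 16.3
grasp_force: 58.9
```

Request:
servo_tool(
  commands=[
    [[255,0,0,0,0,0,-7],[255,0,0,0,0,0,-7],[255,0,0,0,0,0,-7],[255,0,0,0,0,0,-7],[255,0,0,0,0,0,-7],[255,0,0,0,0,0,-7],[255,0,0,0,0,0,-7],[255,0,0,0,0,0,-7],[255,0,0,0,0,0,-7],[255,0,0,0,0,0,-7]],
  ],
)

```text
clock: 10.55
position: [475.5, 276.0, 97.1]
ee_rot: [-0.619, 0.786, 0.0, -0.001]
contact_force: [-0.5, -0.3, -0.7]
gripper_width: 15.9
grasp_force: 58.9
```

Request:
servo_tool(
  commands=[
    [[255,0,0,0,0,0,-7],[255,0,0,0,0,0,-3.7],[255,0,0,0,0,0,0],[255,0,0,0,0,0,0]],
  ],
)

```text
clock: 10.88
position: [475.7, 276.0, 97.5]
ee_rot: [-0.686, 0.727, 0.0, -0.0]
contact_force: [-0.2, 0.5, -0.1]
gripper_width: 16.3
grasp_force: 58.9
```

Run:
```python
from h import *
plan([476,276.1,30],176.8)
d=cams.get_image("wrist"); np.savez("w3.npz",K=d["K"],T=d["T"]); cv2.imwrite("pics/w3full.png",d["frame"])
f=d["frame"][60:330,190:370]
cv2.imwrite("pics/c6.png",cv2.resize(cv2.rotate(f,cv2.ROTATE_90_COUNTERCLOCKWISE),(810,540),interpolation=cv2.INTER_CUBIC)[:, :800])
```

```text
clock 10.88 pos [475.7 276.   97.5] yaw 176.67 F [-0.16  0.53 -0.11] w 16.3
shift [-0.17 -0.32 67.46] turn [ 0.06 -0.02 -0.13]
```

View pics/c6.png

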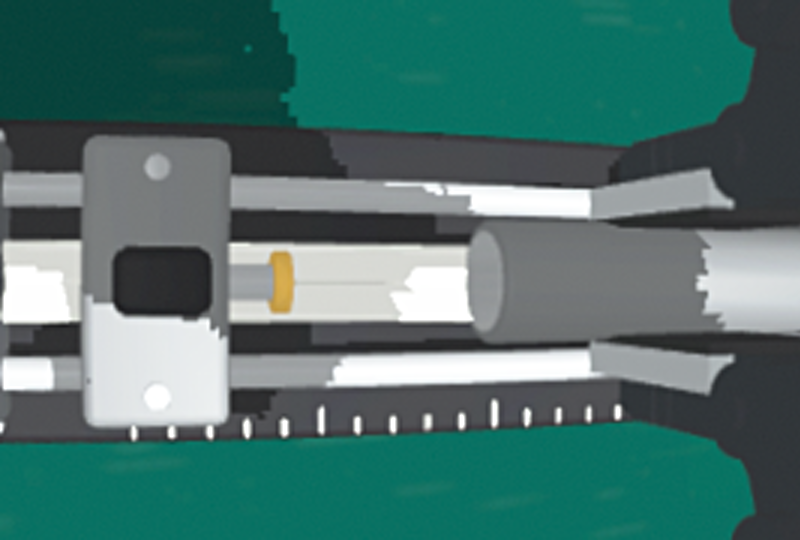

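Run:
```python
from h import *
d=np.load("w3.npz")
P=lambda x,y,z:fat(d,369-y/3,60+x/3,z)
for n,x,y,z in [("face",292,283,50),("tabtop",163,282,92),("cellback",487,282,131.5),("rodT",400,196,30),("rodB",400,368,30),("sadT",160,140,58),("sadB",157,425,58),("railT",260,245,44),("railB",260,322,44)]: p=P(x,y,z); print(n,p,jig(p))
```

```text
face [474.3 231.5  50. ] [-24.6  -0.8  50. ]
tabtop [472.2 200.9  92. ] [-55.3  -0.4  92. ]
cellback [474.7 245.7 131.5] [-10.4  -0.4 131.5]
rodT [454.3 263.8  30. ] [ 6.5 21.  30. ]
rodB [497.4 261.2  30. ] [  6.4 -22.2  30. ]
sadT [442.5 203.2  58. ] [-54.6  29.4  58. ]
sadB [502.2 199.   58. ] [-55.5 -30.5  58. ]
railT [465.3 225.7  44. ] [-30.9   7.9  44. ]
railB [482.7 224.7  44. ] [-30.9  -9.5  44. ]
```

The cell is held level and aligned to about 0.3 mm with the groove. Its back end is at jig x -10 and the slide face at -25, so I lower it.

Request:
servo_tool(
  commands=[
    [[255,0,-0.0003,0.025,0,0,0],[255,0,0,0.025,0,0,0],[255,0,0,0.018,0,0,0],[255,0,0,0.008,0,0,0],[255,0,0,0.002,0,0,0],[255,0,0,0,0,0,0],[255,0,0,0,0,0,0]],
  ],
)

```text
clock: 11.52
position: [477.0, 276.6, 21.0]
ee_rot: [-0.687, 0.727, 0.0, 0.001]
contact_force: [0.4, 0.8, -0.9]
gripper_width: 16.1
grasp_force: 59.0
```

Request:
servo_tool(
  commands=[
    [[255,0,0,0.001,0,0,0],[255,0,0,0.001,0,0,0],[255,0,0,0,0,0,0]],
  ],
)

```text
clock: 11.77
position: [476.9, 276.6, 19.1]
ee_rot: [-0.687, 0.727, 0.0, 0.001]
contact_force: [-1.5, 0.3, 2.6]
gripper_width: 15.9
grasp_force: 60.1
```

Request:
servo_tool(
  commands=[
    [[255,0,0.0005,0.001,0,0,0],[255,0,0,0,0,0,0]],
  ],
)

```text
clock: 11.93
position: [476.6, 276.7, 18.5]
ee_rot: [-0.687, 0.726, -0.0, 0.001]
contact_force: [-1.0, -0.4, 5.3]
gripper_width: 16.2
grasp_force: 61.9
```

Seated in the vee. Release, rise and look.

Request:
servo_tool(
  commands=[
    [[145,0,0,0,0,0,0],[145,0,0,0,0,0,0],[145,0,0,0,0,0,0],[145,0,0,-0.01,0,0,0],[145,0,0,-0.035,0,0,0],[145,0,0,-0.035,0,0,0],[130,0,0,-0.025,0,0,0],[130,0.035,0,0,0,0,0],[130,0.04,0,0,0,0,0],[130,0,0,0,0,0,0]],
  ],
)

```text
clock: 12.77
position: [469.7, 196.5, 123.0]
ee_rot: [-0.686, 0.728, 0.0, -0.001]
contact_force: [-0.9, 0.4, -0.5]
gripper_width: 42.0
grasp_force: 0.0
```

Run:
```python
from h import *
plan([472.2,200.9,50],176.8)
d=cams.get_image("wrist"); np.savez("w4.npz",K=d["K"],T=d["T"]); cv2.imwrite("pics/w4full.png",d["frame"])
f=d["frame"][60:330,190:370]
cv2.imwrite("pics/c7.png",cv2.resize(cv2.rotate(f,cv2.ROTATE_90_COUNTERCLOCKWISE),(810,540),interpolation=cv2.INTER_CUBIC)[:, :800])
```

```text
clock 12.77 pos [469.7 196.5 123. ] yaw 176.56 F [-0.91  0.38 -0.47] w 42.0
shift [-4.59 -2.37 73.02] turn [ 0.13 -0.06 -0.24]
```

View pics/c7.png

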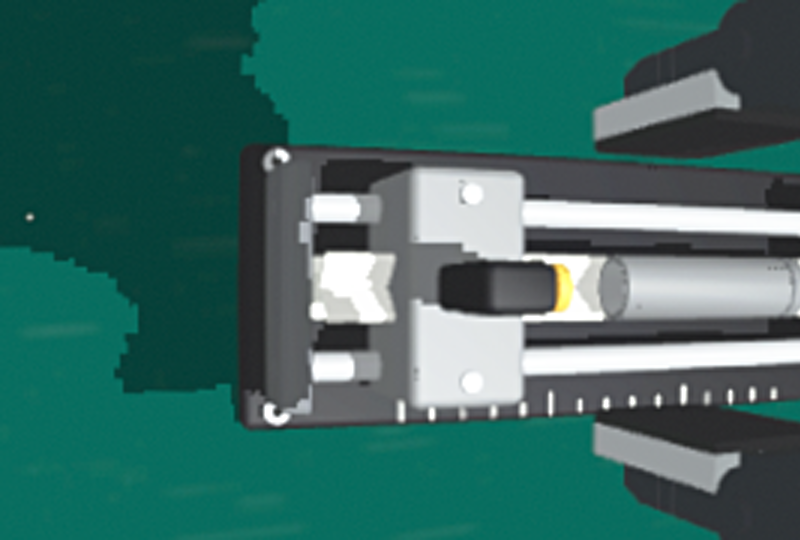

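The cell lies straight in the groove, back end at crop (610,288), slide face just behind it at (570,288). I'll push with shut fingers from behind the tab, so no side load builds up and the retreat is clean.

Request:
servo_tool(
  commands=[
    [[255,0.028,-0.001,0,0,0,0],[255,0,0,0,0,0,0],[255,0,0,0.01,0,0,0],[255,0,0,0.025,0,0,0],[255,0,0,0.025,0,0,0],[255,0,0,0.018,0,0,0],[255,0,0,0,0,0,0],[255,0,0,0,0,0,0]],
  ],
)

```text
clock: 13.48
position: [471.2, 173.5, 43.9]
ee_rot: [-0.687, 0.726, -0.0, -0.001]
contact_force: [0.7, -0.1, 0.4]
gripper_width: 0.4
grasp_force: 0.0
```

Run:
```python
from h import *
plan(O-[0,0,-45]-75.5*ex,176.8); print(jig(arm.read_state()["position"]))
```

```text
clock 13.48 pos [471.2 173.5  43.9] yaw 176.84 F [ 0.74 -0.1   0.36] w 0.4
shift [-7.14  0.97 -1.1 ] turn [ 0.06 -0.08  0.04]
[-82.6  -1.   43.9]
```

Request:
servo_tool(
  commands=[
    [[255,-0.002,0,0,0,0,0],[255,-0.003,0,0,0,0,0],[255,-0.003,0,0,0,0,0],[255,-0.002,0,0,0,0,0],[255,-0.002,0,0,0,0,0]],
  ],
)

```text
clock: 13.9
position: [472.6, 183.6, 45.7]
ee_rot: [-0.687, 0.726, -0.001, -0.001]
contact_force: [5.1, -10.7, 3.1]
gripper_width: -0.0
grasp_force: 5.1
```

Request:
servo_tool(
  commands=[
    [[255,-0.002,0,0,0,0,0],[255,-0.002,0,0,0,0,0],[255,-0.002,0,0,0,0,0],[255,-0.002,0,0,0,0,0],[255,-0.002,0,0,0,0,0],[255,-0.002,0,0,0,0,0]],
  ],
)

```text
clock: 14.4
position: [473.3, 195.2, 45.7]
ee_rot: [-0.687, 0.727, -0.001, -0.001]
contact_force: [5.5, -9.9, 2.8]
gripper_width: 0.1
grasp_force: 5.1
```

Request:
servo_tool(
  commands=[
    [[255,-0.002,0,0,0,0,0],[255,-0.002,0,0,0,0,0]],
  ],
)

```text
clock: 14.57
position: [473.6, 199.0, 45.7]
ee_rot: [-0.687, 0.727, -0.001, -0.001]
contact_force: [5.2, -11.0, 3.5]
gripper_width: -0.3
grasp_force: 5.3
```

Request:
servo_tool(
  commands=[
    [[255,-0.001,0,0,0,0,0],[255,-0.001,0,0,0,0,0],[255,-0.001,0,0,0,0,0],[255,-0.001,0,0,0,0,0],[255,-0.001,0,0,0,0,0]],
  ],
)

```text
clock: 14.98
position: [473.9, 204.0, 45.7]
ee_rot: [-0.687, 0.727, -0.001, -0.001]
contact_force: [5.2, -11.2, 3.5]
gripper_width: 0.0
grasp_force: 5.2
```

Run:
```python
from h import *
s=arm.read_state(); print(jig(s["position"]),s["contact_force"])
d=cams.get_image("wrist"); np.savez("w5.npz",K=d["K"],T=d["T"]); cv2.imwrite("pics/w5full.png",d["frame"])
e=cams.get_image("top")["frame"][180:250,170:290]
f=cv2.rotate(d["frame"][60:330,190:370],cv2.ROTATE_90_COUNTERCLOCKWISE)
f=cv2.resize(f[50:140],(800,270),interpolation=cv2.INTER_CUBIC)
e=cv2.resize(e[15:50,10:100],(800,311),interpolation=cv2.INTER_CUBIC)
cv2.imwrite("pics/c8.png",np.vstack([f,e]))
```

```text
[-52.1  -1.9  45.7] [  5.16091226 -11.2387161    3.4538092 ]
```

View pics/c8.png

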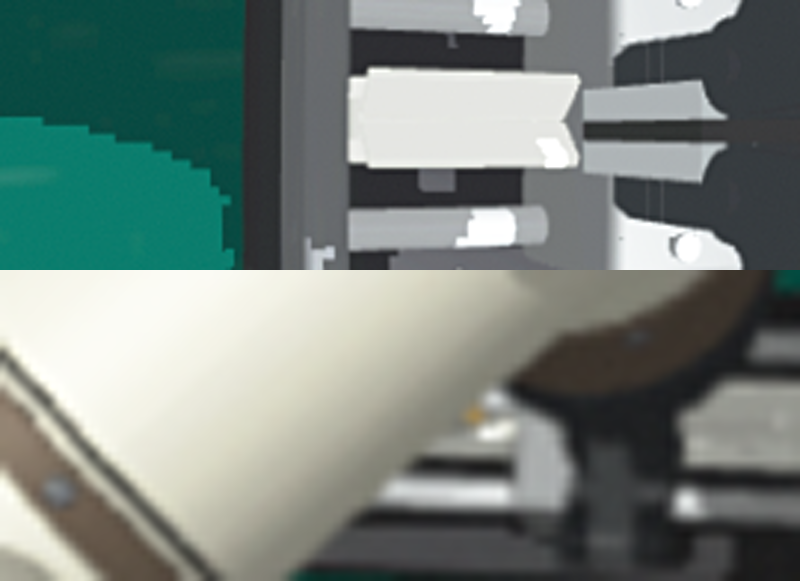

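Request:
servo_tool(
  commands=[
    [[255,-0.001,0,0,0,0,0],[255,-0.001,0,0,0,0,0]],
  ],
)

```text
clock: 15.25
position: [474.0, 205.9, 45.7]
ee_rot: [-0.687, 0.727, -0.001, -0.001]
contact_force: [5.9, -10.9, 3.4]
gripper_width: -0.0
grasp_force: 5.3
```

Request:
servo_tool(
  commands=[
    [[255,-0.001,0,0,0,0,0],[255,-0.001,0,0,0,0,0]],
  ],
)

```text
clock: 15.42
position: [474.1, 207.9, 45.7]
ee_rot: [-0.687, 0.727, -0.001, -0.001]
contact_force: [5.1, -9.7, 2.8]
gripper_width: -0.0
grasp_force: 5.3
```

Request:
servo_tool(
  commands=[
    [[255,-0.0005,0,0,0,0,0],[255,-0.0005,0,0,0,0,0]],
  ],
)

```text
clock: 15.58
position: [474.2, 209.0, 45.7]
ee_rot: [-0.687, 0.727, -0.001, -0.001]
contact_force: [5.3, -10.5, 2.3]
gripper_width: -0.1
grasp_force: 5.2
```

Baseline is about 10.6 N with ±0.6 N of noise. I go on in small checked steps.

Request:
servo_tool(
  commands=[
    [[255,-0.0005,0,0,0,0,0],[255,-0.0005,0,0,0,0,0]],
  ],
)

```text
clock: 15.75
position: [474.3, 209.9, 45.7]
ee_rot: [-0.687, 0.727, -0.001, -0.001]
contact_force: [4.6, -10.2, 2.4]
gripper_width: -0.4
grasp_force: 5.2
```

Request:
servo_tool(
  commands=[
    [[255,-0.0005,0,0,0,0,0],[255,-0.0005,0,0,0,0,0]],
  ],
)

```text
clock: 15.92
position: [474.3, 210.9, 45.7]
ee_rot: [-0.687, 0.727, -0.001, -0.001]
contact_force: [5.1, -11.6, 3.2]
gripper_width: 0.1
grasp_force: 5.2
```

Request:
servo_tool(
  commands=[
    [[255,-0.0005,0,0,0,0,0]],
  ],
)

```text
clock: 16.0
position: [474.3, 211.4, 45.7]
ee_rot: [-0.687, 0.727, -0.001, -0.001]
contact_force: [5.4, -10.3, 2.9]
gripper_width: 0.2
grasp_force: 5.2
```

Request:
servo_tool(
  commands=[
    [[255,-0.0005,0,0,0,0,0],[255,-0.0005,0,0,0,0,0]],
  ],
)

```text
clock: 16.17
position: [474.4, 212.4, 45.7]
ee_rot: [-0.687, 0.727, -0.001, -0.001]
contact_force: [5.6, -10.7, 2.8]
gripper_width: -0.0
grasp_force: 5.2
```

Request:
servo_tool(
  commands=[
    [[255,-0.0005,0,0,0,0,0]],
  ],
)

```text
clock: 16.25
position: [474.4, 212.9, 45.8]
ee_rot: [-0.687, 0.727, -0.001, -0.001]
contact_force: [4.9, -10.5, 3.8]
gripper_width: 0.1
grasp_force: 5.2
```

Request:
servo_tool(
  commands=[
    [[255,-0.0005,0,0,0,0,0],[255,-0.0005,0,0,0,0,0]],
  ],
)

```text
clock: 16.42
position: [474.5, 213.9, 45.7]
ee_rot: [-0.687, 0.727, -0.001, -0.001]
contact_force: [5.0, -10.8, 2.7]
gripper_width: 0.1
grasp_force: 5.2
```

Request:
servo_tool(
  commands=[
    [[255,-0.0005,0,0,0,0,0]],
  ],
)

```text
clock: 16.5
position: [474.5, 214.4, 45.7]
ee_rot: [-0.687, 0.727, -0.001, -0.001]
contact_force: [4.2, -10.7, 2.6]
gripper_width: 0.1
grasp_force: 5.2
```

Request:
servo_tool(
  commands=[
    [[255,-0.0005,0,0,0,0,0],[255,-0.0005,0,0,0,0,0]],
  ],
)

```text
clock: 16.67
position: [474.6, 215.4, 45.8]
ee_rot: [-0.687, 0.727, -0.001, -0.001]
contact_force: [4.6, -10.3, 3.5]
gripper_width: 0.1
grasp_force: 5.2
```

Request:
servo_tool(
  commands=[
    [[255,-0.0005,0,0,0,0,0]],
  ],
)

```text
clock: 16.75
position: [474.5, 215.6, 45.7]
ee_rot: [-0.687, 0.727, -0.002, -0.001]
contact_force: [6.3, -11.9, 2.5]
gripper_width: 0.0
grasp_force: 6.0
```

Touch: the force and the position lag both rise.

Request:
servo_tool(
  commands=[
    [[255,-0.0003,0,0,0,0,0]],
  ],
)

```text
clock: 16.83
position: [474.6, 215.7, 45.7]
ee_rot: [-0.687, 0.727, -0.002, -0.001]
contact_force: [6.2, -13.4, 3.8]
gripper_width: 0.2
grasp_force: 6.2
```

Request:
servo_tool(
  commands=[
    [[255,-0.0003,0,0,0,0,0]],
  ],
)

```text
clock: 16.92
position: [474.6, 215.9, 45.7]
ee_rot: [-0.687, 0.727, -0.002, -0.001]
contact_force: [5.7, -13.4, 3.5]
gripper_width: -0.1
grasp_force: 6.4
```

Request:
servo_tool(
  commands=[
    [[255,-0.0004,0,0,0,0,0],[255,0,0,0,0,0,0]],
  ],
)

```text
clock: 17.08
position: [474.6, 216.1, 45.8]
ee_rot: [-0.687, 0.727, -0.002, -0.001]
contact_force: [6.3, -13.6, 3.5]
gripper_width: 0.2
grasp_force: 6.4
```

Request:
servo_tool(
  commands=[
    [[255,-0.0004,0,0,0,0,0],[255,0,0,0,0,0,0]],
  ],
)

```text
clock: 17.25
position: [474.6, 216.2, 45.7]
ee_rot: [-0.687, 0.727, -0.002, -0.002]
contact_force: [5.5, -14.7, 3.4]
gripper_width: -0.1
grasp_force: 6.8
```

Request:
servo_tool(
  commands=[
    [[255,-0.0004,0,0,0,0,0],[255,0,0,0,0,0,0]],
  ],
)

```text
clock: 17.42
position: [474.6, 216.4, 45.8]
ee_rot: [-0.687, 0.727, -0.002, -0.002]
contact_force: [6.7, -14.2, 3.9]
gripper_width: 0.3
grasp_force: 7.1
```

Request:
servo_tool(
  commands=[
    [[255,-0.0004,0,0,0,0,0]],
  ],
)

```text
clock: 17.5
position: [474.6, 216.6, 45.8]
ee_rot: [-0.687, 0.727, -0.002, -0.002]
contact_force: [7.6, -16.1, 3.8]
gripper_width: -0.1
grasp_force: 7.8
```

Request:
servo_tool(
  commands=[
    [[255,-0.0003,0,0,0,0,0],[255,0,0,0,0,0,0],[255,0,0,0,0,0,0],[255,0,0,0,0,0,0]],
  ],
)

```text
clock: 17.83
position: [474.6, 216.7, 45.8]
ee_rot: [-0.687, 0.727, -0.002, -0.002]
contact_force: [7.3, -16.0, 3.9]
gripper_width: -0.1
grasp_force: 7.7
```

The probe force is about 5.5 N. Back off along the groove and rise clear.

Request:
servo_tool(
  commands=[
    [[255,0.003,0,0,0,0,0],[255,0.008,0,0,0,0,0],[255,0.004,0,0,0,0,0],[255,0,0,-0.03,0,0,0],[255,0,0,-0.04,0,0,0],[255,0,0,-0.04,0,0,0],[255,0.03,0,0,0,0,0],[255,0.03,0,0,0,0,0],[255,0,0,0,0,0,0],[255,0,0,0,0,0,0]],
  ],
)

```text
clock: 18.67
position: [469.5, 145.1, 155.0]
ee_rot: [-0.686, 0.727, 0.0, 0.001]
contact_force: [0.5, 0.3, 0.6]
gripper_width: 0.1
grasp_force: 0.0
```

Run:
```python
from h import *
d=cams.get_image("wrist"); f=cv2.rotate(d["frame"][60:390,190:370],cv2.ROTATE_90_COUNTERCLOCKWISE)
cv2.imwrite("pics/c9.png",f); K=d["K"]; np.savez("w6.npz",K=K,T=d["T"])
# brass blobs: slide face and probe tip
h=cv2.cvtColor(d["frame"],cv2.COLOR_BGR2HSV); m=cv2.inRange(h,(15,120,120),(32,255,255)); m[:, :240]=0; m[:,310:]=0
n,l,st,c=cv2.connectedComponentsWithStats(m)
for i in range(1,n):
    if st[i,4]>8:
        for v in (st[i,1],st[i,1]+st[i,3]): p=fat(d,c[i][0],v,50); print(st[i].tolist(),jig(p))
print(arm.read_state()["contact_force"].round(1),arm.read_state()["position"])
```

```text
[274, 359, 5, 3, 14] [85.2 -1.2 50. ]
[274, 359, 5, 3, 14] [90.4 -1.2 50. ]
[0.3 1.1 0. ] [469.79881573 145.77424203 154.73819149]
```

```bash
python3 -c "
from bench import ticket
print(ticket.job_done())"
```

```text
the job is handed in; nothing more can be done
None
```

I handed the job in at about 19 s: the long cell is in the groove, button towards the probe, clamped by the tail slide at about 5.5 N judged by feel (no final picture confirms it), and the short cell was not touched; I viewed 12 pictures, two over the limit of 10.

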